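Clamp the filter holder in its nest

ROBOT

A 6-joint arm with a two-finger parallel gripper is mounted at the origin on the work surface. World frame = base frame: x ahead of the robot, y to its left, z up, the work surface at z = 0. Lengths are in m, angles in degrees, forces in N, time in s.
With the tool pointing down it reaches from about 0.275 to 0.775 m from the base axis. Payload 14.6 kg.
Tool frame: the origin (TCP) lies on the mounting face of the last link; the fingertips stand 173 mm ahead of it and the grasp point (between the pads) lies 155 mm ahead of it; z points along the fingers, y is the line along which they close (so a half turn about z gives the same grasp; the last joint's range is limited). The gripper opens to 85 mm and grips with 20 to 120 N. Pads are 22 mm wide; open, the fingers measure 114 mm over their backs; the gripper's body (76 mm by 85 mm) begins 54 mm behind the grasp point. The pads swing forward as they close: fully open they stand 13 mm farther back than shut.
Start: joints at [-72.84, 15.075, -2.767, 72.158, 0, 81.102], TCP at [0.231, -0.472, 0.405] pointing down, gripper open.
Joint ranges: [-151.79, 151.79], [-50.71, 97.33], [-67.44, 78.34], [-121.81, 120.89], [-77.56, 73.72], [-180, 180]. Speed limits (degrees/s): [108.29, 108.29, 147.25, 159.86, 180, 180].

INTERFACE

Orientations are given as a 3x3 rotation matrix whose columns are the frame's x, y, z axes.
In Python, from plant import r gives the robot as it stands. The module is installed in compiled form; this text tells all that it offers.
- The arm moves only by the shell command python3 -m jog 'ROWS' [FORCE]. ROWS is JSON, a list that holds one entry, the list of rows, each a list of 7 numbers: the closure in counts, from 0 (fully open) to 255 (shut), then the shift along the tool's x, y, z in cm, then the turn, a rotation vector about the tool's x, y, z in degrees. A call has exactly 5 rows; each row shifts and turns the commanded pose from where the row before left it, along the tool's axes as they then stand; what a row does not reach is not made up. A row lasts 1/8 s, in which the tool goes at most 62.5 mm and 10.7 degrees, less where a joint would pass 70% of its speed; a pose out of reach is approached as far as the arm can. A call with a gripper value outside its range is refused whole. The fingers move at their own pace and stop on an object; FORCE is the grip in N (left out, the last holds). Time passes only in rows, so rows that do not move let the fingers close, or fill a call up. It gives the time, the measured TCP pose, the force, the opening and the grip force at its end, in the units of the state.
- r.observe(): the state, without advancing time (a new reading comes with each control period).
- r.snapshot(name): name is "scene" or "top"; returns the picture (420x560x3 uint8, red, green, blue); there is no depth.
- r.camera_info(name): a dict with "K" (3x3 intrinsics, pixels), "world_from_camera" (4x4, takes a point from camera to world coordinates). Camera axes: x right, y down, z forward; pixel columns grow to the right and rows downward; lengths in m; the calibration is good to about 2 mm. A picture is of the moment at which its call begins. camera_info takes no time and is no camera call.
- r.close_job(): hands the job in; it is judged then, once.
The state is a dict: "time": time; "qpos": joint angles; "dq": joint speeds; "joint_efforts": joint torques, N m; "tcp_pos": TCP position; "orientation": TCP orientation; "wrist_force": force on the tool from outside, world axes, zero at the start; "wrist_torque": the same for the moment, N m; "opening": finger opening in m; "grasp_force": force on a finger pad.
Only numpy, scipy, OpenCV 4.12 (cv2) and the standard library are available. Lean on these libraries where they do the work, as an engineer would, in place of code of your own. Each camera call takes 0.05 s, during which the arm holds its last target. There are 200 camera calls.

TASK

With the fingertips, push the blue-collared filter holder along its channel until it is fully home against the end stop; only then push the clamp's red cross-bar up and over its dead point, so that the lever snaps into lock and the rubber foot presses on the holder. Push only: the holder must not be lifted or tipped over, and the spare holder and the glassware stay where they stand.

Things in the scene. Friction and masses are not known exactly. Their poses are not given: they have to be found in the camera images.
- nest: clamping nest screwed to the bench: aluminium base plate 250 x 100 mm, 12 mm thick, spanning x -135 to +115 mm. x axis: along the channel towards the end stop and clamp; z up. Origin: on the bench surface, below the centre of the filter holder when fully home. Two white rails, 65 mm apart inside, from x = -130 to +15 mm, stand to 24 mm above the bench
- filter_holder: round filter holder, blue collar, flat white top, 60 mm diameter, 40 mm tall, about 0.12 kg, loose (slides with under 3 N) on the nest's plate between the rails, 50 to 85 mm short of home. Origin: centre of its underside, 12 mm above the bench; z up. Its upper 28 mm stand above the rails. Home: origin at x = 0, y = 0 in the nest's frame (2.5 mm of play to each side), touching the stop
- clamp_lever (a joint): lever angle (rad): 0 = open, leaning 50 degrees above horizontal towards the nest's +x; grows as the bar swings up and over towards the nest's -x, in the nest's x-z plane; dead point near 0.75 (about upright); 1.25 = locked against its stop, leaning over the holder. A spring returns it to 0 before the dead point and snaps it to 1.25 after; pushing takes 2 to 10 N at the bar
- stop_face (a point): top edge, middle, of the white end stop's front face that the holder must touch: x = +30 mm, y = 0, 36 mm above the bench in the nest's frame; the stop is 10 mm thick and 81 mm wide
- lever_pivot (a point): axis of the clamp's lever, along the nest's y, at x = 75 mm, y = 0, 85 mm above the bench in the nest's frame, between two steel cheeks up to 99 mm above the bench (x 53 to 99 mm, y within 17 mm)
- lever_bar (a point): centre of the red cross-bar at the lever's end, a round bar 18 mm thick and 62 mm long that lies along the nest's y axis, 100 mm from the lever's axis
- clamp_foot: black rubber foot under the clamp arm's end, 20 mm diameter; origin: centre of its pressing face. Open, the arm stands about upright over the pivot, up to 170 mm above the bench, the foot pointing to the nest's -x; it swings down over the channel as the lever is pushed. Sprung: it lands on the middle of the holder's top with about 1.5 N when the lever locks
- spare_holder: spare filter holder, same size as the blue one but with an orange collar, standing beside the nest; origin at the centre of its underside
- amber_flask: amber volumetric flask, 62 mm wide at the bulb, 174 mm tall; origin at the centre of its underside
- dropper_bottle: small amber dropper bottle, 42 mm diameter, 93 mm tall; origin at the centre of its underside
- beaker_small: small glass beaker, 60 mm diameter, 75 mm tall; origin at the centre of its underside
- beaker_large: large clear beaker, 84 mm diameter, 110 mm tall; origin at the centre of its underside
- wash_bottle: white wash bottle with red cap, 66 mm diameter, 155 mm tall with its spout; origin at the centre of its underside
- stopper_jar: green glass jar with a ball stopper, 54 mm diameter, 92 mm tall; origin at the centre of its underside
There are look-alikes about, which are no part of the job. What is shaped like the filter_holder but pink, purple or yellow is not meant.

How it is judged (in metres and radians):
On the way, in this order (a step that is already met when the one before it is completed fails the run):
1. the filter holder is home against the end stop, with the clamp still open (x of filter_holder in the frame of nest between -0.004 and 0.004 m and y of filter_holder in the frame of nest between -0.006 and 0.006 m and z of filter_holder in the frame of nest below 0.015 m and angle between filter_holder's own z axis and vertical below 0.08 rad and value of joint clamp_lever below 0.4 rad), for 0.2 s.
2. the lever has snapped into lock with the holder home (x of filter_holder in the frame of nest between -0.004 and 0.004 m and y of filter_holder in the frame of nest between -0.006 and 0.006 m and z of filter_holder in the frame of nest below 0.015 m and angle between filter_holder's own z axis and vertical below 0.08 rad and value of joint clamp_lever above 1.17 rad), for 0.2 s.
At the end, for the whole second after the job is handed in: the holder stands home (within 4 mm along the channel and 6 mm across, on the plate, upright within 0.08 rad, at rest), the lever is locked (above 1.17 rad) and the foot presses the holder with more than 0.5 N (all of step 2 and contact force between clamp_foot and filter_holder above 0.5 N and linear speed of filter_holder below 0.02 m/s); the robot touches nothing.
It fails at once if the holder is lifted off the plate (more than 10 mm) or tipped (z of filter_holder in the frame of nest above 0.022 m or angle between filter_holder's own z axis and vertical above 0.4 rad).
It fails at once if the lever is thrown (past 0.6 rad) before the holder is within 8 mm of home (value of joint clamp_lever above 0.6 rad and x of filter_holder in the frame of nest below -0.008 m).
It fails at once if the spare holder or a piece of glassware is moved by more than 25 mm (distance of any of spare_holder, amber_flask, dropper_bottle, beaker_small, beaker_large, wash_bottle, stopper_jar from where it was at the start of the episode above 0.025 m).
It also fails if it takes over 53 s, if anything falls off the work surface, if the arm or the gripper's body presses on something with over 40 N, if the wrist force passes 120 N, or if a joint passes its speed limit or range.

## Working session

There is one attempt and no reset: what is moved stays moved. The work goes in short steps, Python scripts to look and compute and a shell command to move; the robot and the scene stay as the last step left them, time stands still between calls to the robot, and variables do not carry over. Pictures are saved under pics/ and viewed, at most 10 in all, crops included, and the job is handed in when it is done.

```bash
mkdir -p pics
python3 - <<'E'
from plant import r
import cv2,numpy as np
for n in("scene","top"):
    im=r.snapshot(n); cv2.imwrite(f"pics/{n}0.png",im[:,:,::-1]); c=r.camera_info(n); print(np.round(c["K"],1).tolist(),np.round(c["world_from_camera"],3).tolist())
o=r.observe();print(o["time"],o["tcp_pos"],np.round(o["orientation"],3).tolist(),o["wrist_force"])
E
```

```text
[[397.2, 0.0, 281.0], [0.0, 397.2, 204.6], [0.0, 0.0, 1.0]] [[-0.766, 0.402, -0.502, 1.156], [0.643, 0.48, -0.597, 0.673], [0.001, -0.78, -0.626, 0.831], [0.0, 0.0, 0.0, 1.0]]
[[460.5, 0.0, 280.8], [0.0, 460.5, 209.8], [0.0, 0.0, 1.0]] [[0.004, -0.998, 0.068, 0.463], [-1.0, -0.005, -0.017, 0.006], [0.017, -0.068, -0.998, 1.6], [0.0, 0.0, 0.0, 1.0]]
0.1 [ 0.2306125  -0.47158851  0.40428718] [[0.898, 0.439, -0.0], [0.439, -0.898, 0.001], [0.0, -0.001, -1.0]] [ 0.09052036 -0.61723347 -0.4207788 ]
```

View pics/scene0.png

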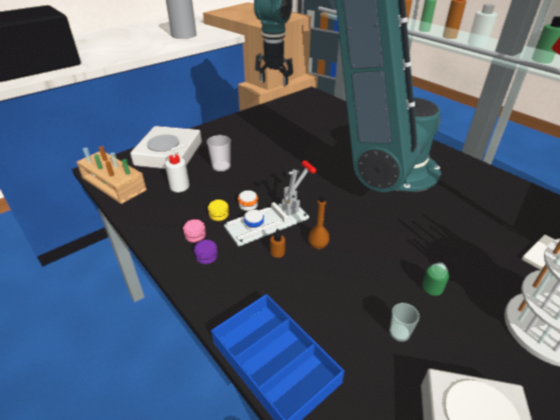

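View pics/top0.png

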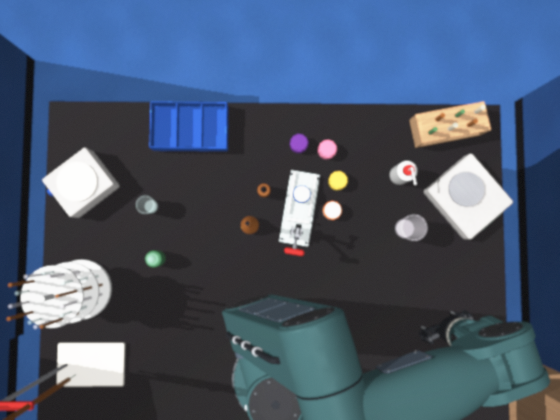

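The scene picture shows the nest at about (265,222), with the blue holder at (254,216) and the red bar at (309,167). In the top picture the plate's corners are near (296,170), (320,173), (308,246) and (280,243). There the blue holder is at (302,194), the red bar at (294,252), orange spare at (333,210), and flask at (249,225). The clamp end faces the robot.

```bash
cat > h.py <<'E'
from plant import r
import cv2,numpy as np
def ray(n,u,v):
    c=r.camera_info(n);T=np.array(c["world_from_camera"]);d=T[:3,:3]@np.linalg.inv(c["K"])@[u,v,1];return T[:3,3],d
def onz(n,u,v,z):
    p,d=ray(n,u,v);return p+d*(z-p[2])/d[2]
def tri(u,v,u2,v2):
    p,d=ray("scene",u,v);q,e=ray("top",u2,v2);s=np.linalg.lstsq(np.c_[d,-e],q-p,rcond=None)[0]
    a,b=p+d*s[0],q+e*s[1];return (a+b)/2,np.linalg.norm(a-b)
def pix(n,P):
    c=r.camera_info(n);k=np.array(c["K"])@(np.linalg.inv(c["world_from_camera"])@np.r_[P,1])[:3];return k[:2]/k[2]
def red(im,roi):
    x,y,w,h=roi;s=cv2.cvtColor(im,cv2.COLOR_RGB2HSV)[y:y+h,x:x+w]
    m=((s[...,0]<6)|(s[...,0]>172))&(s[...,1]>150)&(s[...,2]>90);v,u=np.nonzero(m);return np.c_[u+x,v+y].astype(float)
def blue(im,roi):
    x,y,w,h=roi;s=cv2.cvtColor(im,cv2.COLOR_RGB2HSV)[y:y+h,x:x+w]
    m=(s[...,0]>95)&(s[...,0]<130)&(s[...,1]>110)&(s[...,2]>60);v,u=np.nonzero(m);return np.c_[u+x,v+y].astype(float)
E
python3 - <<'E'
from h import *
t=cv2.imread("pics/top0.png");s=cv2.imread("pics/scene0.png")
T=t[:,:,::-1].copy();S=s[:,:,::-1].copy()
a=red(S,(295,155,28,25));b=red(T,(275,240,40,22))
print(len(a),len(b),a.mean(0),b.mean(0));print("bar tri",tri(*a.mean(0),*b.mean(0)))
rb=cv2.minAreaRect(b.astype(np.float32));print(rb)
B=blue(T,(285,178,35,30));print("blue",len(B),B.min(0),B.max(0),cv2.minEnclosingCircle(B.astype(np.float32)))
m=(cv2.cvtColor(T,cv2.COLOR_RGB2HSV)[...,2]>110).astype(np.uint8);m[:165]=0;m[256:]=0;m[:,:275]=0;m[:,323:]=0
n,l,st,_=cv2.connectedComponentsWithStats(m);i=1+st[1:,4].argmax();v,u=np.nonzero(l==i)
R=cv2.minAreaRect(np.c_[u,v].astype(np.float32));print(R)
print(np.round([onz("top",*p,.012) for p in cv2.boxPoints(R)],3).tolist())
cv2.imwrite("pics/c.png",np.hstack([cv2.resize(t[160:265,265:350],None,fx=5,fy=5,interpolation=2)[:500],cv2.resize(s[150:250,220:295+30],None,fx=3.5,fy=5,interpolation=2)])[:, :800])
E
```

```text
109 125 [308.75229358 166.3853211 ] [293.504 251.32 ]
bar tri (array([ 0.43112158, -0.05812523,  0.15827899]), np.float64(0.00017132317536833148))
((293.4519958496094, 251.26400756835938), (19.766841888427734, 6.797647476196289), 10.30484676361084)Traceback (most recent call last):
  File "<stdin>", line 7, in <module>
    return umr_minimum(a, axis, None, out, keepdims, initial, where)
ValueError: zero-size array to reduction operation minimum which has no identity
```

Run:
```python
from h import *
t=cv2.imread("pics/top0.png");s=cv2.imread("pics/scene0.png")
T=t[:,:,::-1].copy()
h=cv2.cvtColor(T,cv2.COLOR_RGB2HSV);print(h[194,285:322].tolist())
m=(h[...,2]>110).astype(np.uint8);m[:165]=0;m[247:]=0;m[:,:275]=0;m[:,323:]=0
n,l,st,_=cv2.connectedComponentsWithStats(m);i=1+st[1:,4].argmax();v,u=np.nonzero(l==i)
R=cv2.minAreaRect(np.c_[u,v].astype(np.float32));print(R)
print(np.round([onz("top",*p,.012) for p in cv2.boxPoints(R)],3).tolist())
cv2.imwrite("pics/c.png",np.hstack([cv2.resize(t[160:260,270:345],None,fx=5,fy=5,interpolation=2),cv2.resize(s[150:250,220:320],None,fx=4,fy=5,interpolation=2)]))
```

```text
[[120, 5, 56], [90, 9, 117], [90, 10, 184], [85, 7, 225], [80, 3, 239], [90, 1, 247], [105, 2, 246], [111, 19, 234], [111, 42, 233], [113, 12, 246], [90, 1, 250], [90, 1, 252], [30, 1, 252], [0, 0, 252], [0, 0, 252], [90, 1, 252], [60, 1, 252], [90, 1, 252], [0, 0, 251], [0, 0, 251], [60, 1, 252], [0, 0, 251], [0, 0, 251], [105, 2, 248], [109, 15, 236], [108, 35, 220], [108, 18, 212], [105, 5, 216], [90, 2, 219], [90, 6, 218], [86, 9, 201], [90, 8, 152], [90, 6, 89], [0, 5, 47], [150, 13, 39], [150, 13, 39], [150, 20, 39]]
((298.6621398925781, 208.5270233154297), (30.742610931396484, 75.78793334960938), 9.462321281433105)
[[0.455, -0.009, 0.012], [0.715, -0.051, 0.012], [0.697, -0.157, 0.012], [0.438, -0.113, 0.012]]
```

View pics/c.png

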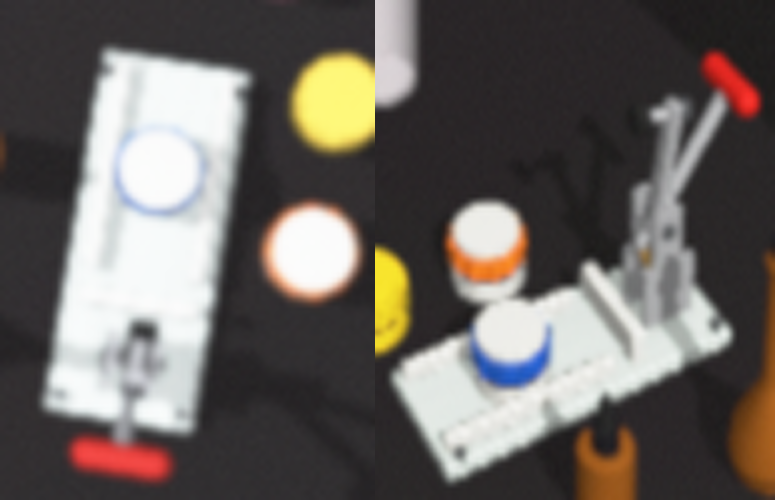

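The crop shows the plate seen slightly tilted, the blue-rimmed white top at crop (160,170), i.e. top pixel (302,194), and the clamp open with the bar on the robot side. The plate rectangle puts the bar at (0.429,-0.058), and triangulation gives (0.431,-0.058), so they agree.

```bash
cat >> h.py <<'E'
a=np.radians(170.5);O=np.array([.567,-.081]);X=np.array([np.cos(a),np.sin(a)]);Y=np.array([-X[1],X[0]])
def nest(P): d=np.array(P)[:2]-O;return np.round([d@X*1e3,d@Y*1e3,P[2]*1e3],1)
def world(x,y,z): return np.r_[O+x*X/1e3+y*Y/1e3,z/1e3]
def go(x,y,z,L=173):  # tips (tool down) at nest mm -> shift in tool axes cm, now
    o=r.observe();R=np.array(o["orientation"]);p=world(x,y,z)-R[:,2]*L/1e3
    yaw=np.degrees(np.arctan2(R[1,0],R[0,0]));print("shift cm",np.round(R.T@(p-o["tcp_pos"])*100,2),"yaw",yaw,"tipnest",nest(np.array(o["tcp_pos"])+R[:,2]*L/1e3),"t",o["time"],"F",np.round(o["wrist_force"],1))
E
python3 - <<'E'
from h import *
h=onz("top",302,194,.052);print("holder",h,nest(h))
for n,u,v,z in(("dropper",264,189,.09),("spare",333,210,.052),("yellow",338,180,.052),("flask",249,225,.1),("pink",327,149,.05),("purple",298,143,.05)):print(n,nest(onz("top",u,v,z)))
print("scene check (254,~213):",pix("scene",np.r_[h[:2],.052]))
go(h@np.array([0,0,0])+nest(h)[0]-60,0,200)
E
```

```text
holder [ 0.62197504 -0.09135087  0.052     ] [-55.9   1.1  52. ]
dropper [ -46.7 -126.8   90. ]
spare [-20.2 113.4  52. ]
yellow [-123.8  113.7   52. ]
flask [  78.8 -154.4  100. ]
pink [-222.8   59.8   50. ]
purple [-226.1  -41.1   50. ]
scene check (254,~213): [254.01998246 213.13021672]
shift cm [ 56.8  -13.55   3.15] yaw 26.059197956399938 tipnest [267.4 440.6 231.3] t 0.1 F [ 0.1 -0.6 -0.4]
```

```bash
python3 -m jog '[[[255,5,-1.2,0,0,0,0],[255,5,-1.2,0,0,0,0],[255,5,-1.2,0,0,0,0],[255,5,-1.2,0,0,0,0],[255,5,-1.2,0,0,0,0]]]'
python3 -m jog '[[[255,5,-1.2,0,0,0,0],[255,5,-1.2,0,0,0,0],[255,5,-1.2,0,0,0,0],[255,5,-1.2,0,0,0,0],[255,5,-1.2,0,0,0,0]]]'
python3 -m jog '[[[255,0,0,0,0,0,9],[255,0,0,0,0,0,9],[255,0,0,0,0,0,9],[255,0,0,0,0,0,8.5],[255,0,0,0,0,0,0]]]'
python3 -c "
from h import *
go(-116,0,100)"
```

```text
time: 0.72
tcp_pos: [0.4299, -0.3066, 0.4045]
orientation: [[0.898, 0.439, -0.0], [0.439, -0.898, 0.0], [-0.0, -0.0, -1.0]]
wrist_force: [0.4, -0.1, 0.1]
opening: -0.0001
grasp_force: 0.0
time: 1.35
tcp_pos: [0.6282, -0.1429, 0.4044]
orientation: [[0.898, 0.439, -0.0], [0.439, -0.898, 0.0], [-0.0, -0.0, -1.0]]
wrist_force: [-0.5, -0.6, 1.1]
opening: 0.0005
grasp_force: 0.0
time: 1.98
tcp_pos: [0.6271, -0.1442, 0.4043]
orientation: [[0.987, -0.163, -0.001], [-0.163, -0.987, 0.0], [-0.001, -0.0, -1.0]]
wrist_force: [-0.4, 0.2, -0.6]
opening: 0.0002
grasp_force: 0.0
shift cm [ 4.66 -5.23 13.13] yaw -9.391163672913857 tipnest [-69.6  52.4 231.3] t 1.975 F [-0.4  0.2 -0.6]
```

```bash
python3 -m jog '[[[255,2.3,-2.6,0,0,0,0],[255,2.4,-2.6,0,0,0,0],[255,0,0,4,0,0,0],[255,0,0,5,0,0,0],[255,0,0,4,0,0,0]]]'
python3 -c "
from h import *
go(-116,0,32)
s=r.snapshot('scene');t=r.snapshot('top')
cv2.imwrite('pics/d.png',np.hstack([cv2.resize(t[120:270,230:365],None,fx=3,fy=3),cv2.resize(s[60:260,200:330],None,fx=2.9,fy=2.25)])[...,::-1])"
```

```text
time: 2.6
tcp_pos: [0.6816, -0.1004, 0.2726]
orientation: [[0.987, -0.16, -0.001], [-0.16, -0.987, 0.0], [-0.001, -0.0, -1.0]]
wrist_force: [0.4, 0.2, -0.0]
opening: -0.0001
grasp_force: 0.0
shift cm [ 0.01 -0.02  6.76] yaw -9.19289535486518 tipnest [-116.     0.2   99.6] t 2.6 F [ 0.4  0.2 -0. ]
```

View pics/d.png

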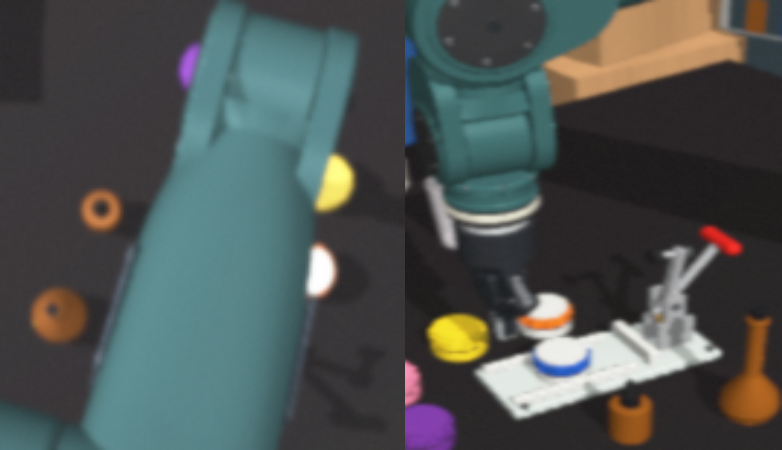

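The arm and wrist stand well above the clamp. The shut fingers hang behind the holder, seen at crop (510,330), with the holder at (560,355).

```bash
python3 -m jog '[[[255,0,0,2,0,0,0],[255,0,0,2,0,0,0],[255,0,0,2,0,0,0],[255,0,0,1,0,0,0],[255,0,0,0,0,0,0]]]' | grep -E "tcp|wrist"
python3 -m jog '[[[255,-0.5,0,0,0,0,0],[255,-0.5,0,0,0,0,0],[255,-0.5,0,0,0,0,0],[255,-0.5,0,0,0,0,0],[255,-0.5,0,0,0,0,0]]]'| grep -E "tcp|wrist"
python3 -m jog '[[[255,-0.5,0,0,0,0,0],[255,-0.5,0,0,0,0,0],[255,-0.5,0,0,0,0,0],[255,-0.5,0,0,0,0,0],[255,-0.5,0,0,0,0,0]]]'| grep -E "tcp|wrist"
python3 -c "
from h import *
go(-41,0,30)
s=r.snapshot('scene')
cv2.imwrite('pics/e.png',cv2.resize(s[120:260,200:330],None,fx=4.5,fy=4,interpolation=2)[...,::-1])"
```

```text
tcp_pos: [0.6822, -0.1007, 0.2053]
wrist_force: [0.2, 0.9, 0.2]
tcp_pos: [0.657, -0.0965, 0.2049]
wrist_force: [0.3, 0.2, 0.7]
tcp_pos: [0.6323, -0.0923, 0.2047]
wrist_force: [0.9, 0.9, 0.6]
shift cm [-2.53 -0.04  0.17] yaw -9.44176595794971 tipnest [-66.3   0.4  31.7] t 4.575 F [0.9 0.9 0.6]
```

View pics/e.png

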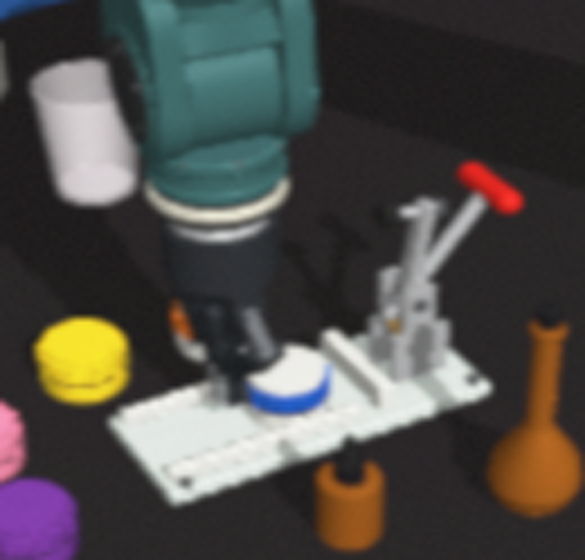

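The holder is upright at crop (288,375) with the fingers touching behind it, and it has started to slide towards the stop at (355,365).

```bash
python3 -m jog '[[[255,-0.4,0,0,0,0,0],[255,-0.4,0,0,0,0,0],[255,-0.4,0,0,0,0,0],[255,-0.4,0,0,0,0,0],[255,0,0,0,0,0,0]]]'| grep -E "tcp|wrist"
python3 -m jog '[[[255,-0.15,0,0,0,0,0],[255,-0.15,0,0,0,0,0],[255,-0.15,0,0,0,0,0],[255,0,0,0,0,0,0],[255,0,0,0,0,0,0]]]'| grep -E "tcp|wrist"
```

```text
tcp_pos: [0.6165, -0.0897, 0.2047]
wrist_force: [0.1, 0.6, 0.0]
tcp_pos: [0.6124, -0.089, 0.2046]
wrist_force: [-0.2, -0.2, 0.7]
```

```bash
python3 -m jog '[[[255,-0.1,0,0,0,0,0],[255,-0.1,0,0,0,0,0],[255,-0.1,0,0,0,0,0],[255,0,0,0,0,0,0],[255,0,0,0,0,0,0]]]'| grep -E "tcp|wrist"
python3 -c "
from h import *
go(-41,0,30)
s=r.snapshot('scene')
cv2.imwrite('pics/f.png',cv2.resize(s[180:260,220:320],None,fx=6,fy=6,interpolation=2)[...,::-1])"
```

```text
tcp_pos: [0.6099, -0.0887, 0.205]
wrist_force: [5.7, -1.1, 1.6]
shift cm [-0.28 -0.05  0.2 ] yaw -9.443810884405377 tipnest [-43.8   0.5  32. ] t 6.5 F [ 5.7 -1.1  1.6]
```

View pics/f.png

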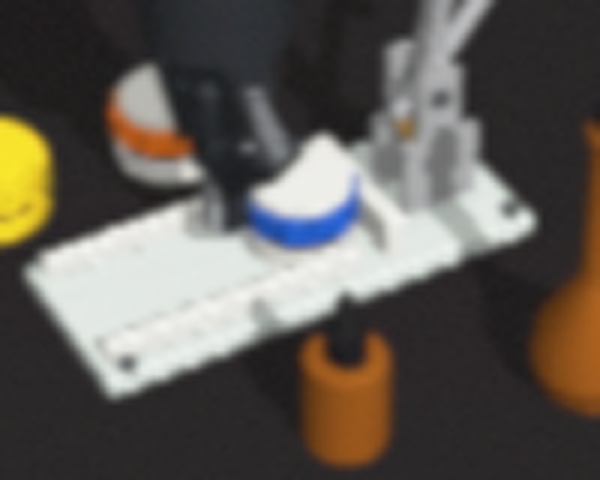

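The blue holder touches the stop at crop (365,200), and the 5.7 N reaction confirms it. I'll press slightly more, then retreat and go over the clamp.

```bash
python3 -m jog '[[[255,-0.1,0,0,0,0,0],[255,0,0,0,0,0,0],[255,0,0,0,0,0,0],[255,0.5,0,0,0,0,0],[255,2,0,0,0,0,0]]]'| grep -E "tcp|wrist"
python3 -m jog '[[[255,0.5,0,-4,0,0,0],[255,0,0,-5,0,0,0],[255,0,0,-5,0,0,0],[255,0,0,-5,0,0,0],[255,0,0,-3,0,0,0]]]'| grep -E "tcp|wrist"
python3 -c "
from h import *
go(185,0,250)
s=r.snapshot('scene');t=r.snapshot('top')
cv2.imwrite('pics/g.png',np.hstack([cv2.resize(s[140:260,200:330],None,fx=4.5,fy=4,interpolation=2)])[...,::-1])"
```

```text
tcp_pos: [0.6326, -0.0923, 0.2045]
wrist_force: [0.1, 0.4, -0.3]
tcp_pos: [0.6378, -0.0932, 0.427]
wrist_force: [-0.1, 0.0, -0.8]
shift cm [-25.7   -0.07   0.37] yaw -9.441597022234527 tipnest [-72.    0.4 254. ] t 7.8 F [-0.1  0.  -0.8]
```

View pics/g.png

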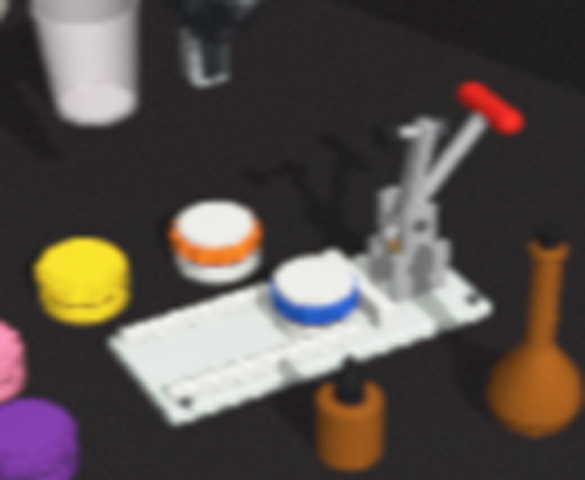

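The holder stands upright at crop (315,283), i.e. scene pixel (270,211), against the stop, and the lever is still open.

```bash
python3 -c "
from h import *
print(nest(onz('scene',270,210.75,.052)))"
python3 -m jog '[[[255,-5.2,0,0,0,0,0],[255,-5.2,0,0,0,0,0],[255,-5.2,0,0,0,0,0],[255,-5.2,0,0,0,0,0],[255,-5.2,0,0,0,0,0]]]'| grep -E "tcp|wrist"
python3 -c "
from h import *
go(185,0,155)"
```

```text
[ -8.3 -13.6  52. ]
tcp_pos: [0.3796, -0.0501, 0.4236]
wrist_force: [0.3, -0.3, 0.3]
shift cm [ 0.55 -0.04  9.56] yaw -9.433969689805835 tipnest [190.3   0.5 250.6] t 8.525 F [ 0.3 -0.3  0.3]
```

```bash
python3 -c "
from h import *
print('pred',pix('scene',world(0,0,52)),pix('top',world(0,0,52)))
s0=cv2.imread('pics/scene0.png')[...,::-1].copy();s=r.snapshot('scene')
for im in(s0,s):
    b=blue(im,(238,195,50,40));m=b.mean(0);print(len(b),m,nest(onz('scene',*m,.042)),b.min(0),b.max(0))
"
```

```text
pred [270.18730589 207.4723617 ] [298.92665561 210.21141486]
72 [253.52777778 223.41666667] [-74.2 -29.9  42. ] [245. 219.] [262. 226.]
75 [269.8        217.18666667] [-18.1 -29.6  42. ] [261. 213.] [279. 220.]
```

```bash
python3 -m jog '[[[255,0,0,3,0,0,0],[255,0,0,3.5,0,0,0],[255,0,0,3.3,0,0,0],[255,-0.5,0,0,0,0,0],[255,-1,0,0,0,0,0]]]'| grep -E "tcp|wrist"
python3 -m jog '[[[255,-0.5,0,0,0,0,0],[255,-0.5,0,0,0,0,0],[255,-0.5,0,0,0,0,0],[255,0,0,0,0,0,0],[255,0,0,0,0,0,0]]]'| grep -E "tcp|wrist"
python3 -c "
from h import *
go(147,0,162)
s=r.snapshot('scene')
cv2.imwrite('pics/i.png',cv2.resize(s[120:260,230:340],None,fx=4,fy=4,interpolation=2)[...,::-1])"
```

```text
tcp_pos: [0.3665, -0.0482, 0.3273]
wrist_force: [-0.7, -0.0, -0.0]
tcp_pos: [0.3521, -0.0458, 0.3268]
wrist_force: [-0.0, 0.5, 0.6]
shift cm [ 7.07 -0.07 -0.82] yaw -9.446396964351253 tipnest [217.7   0.8 153.8] t 9.825 F [-0.   0.5  0.6]
```

View pics/i.png

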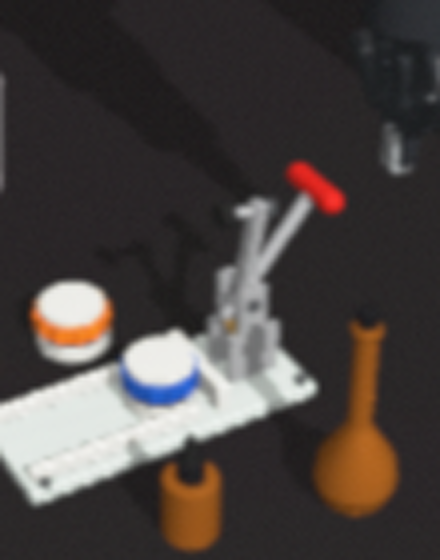

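The fingers, crop (400,150), are on the robot side of the bar at (315,188), and pushing goes along tool +x. The holder is home.

```bash
python3 -m jog '[[[255,2,0,0,0,0,0],[255,2,0,0,0,0,0],[255,0.7,0,0.2,0,0,0],[255,0.4,0,0,0,0,0],[255,0.4,0,0,0,0,0]]]'| grep -E "tcp|wrist"
python3 -c "
from h import *
go(147,0,162)"
python3 -m jog '[[[255,0.4,0,-0.2,0,0,0],[255,0.4,0,-0.3,0,0,0],[255,0.4,0,-0.3,0,0,0],[255,0.4,0,-0.2,0,0,0],[255,0,0,0,0,0,0]]]'| grep -E "tcp|wrist"
python3 -c "
from h import *
go(131,0,169)"
```

```text
tcp_pos: [0.4063, -0.0547, 0.3246]
wrist_force: [0.2, -0.6, -0.6]
shift cm [ 1.59 -0.06 -1.04] yaw -9.442840468169699 tipnest [162.9   0.6 151.6] t 10.5 F [ 0.2 -0.6 -0.6]
tcp_pos: [0.4217, -0.0573, 0.3349]
wrist_force: [-7.5, 1.0, 5.5]
shift cm [ 1.64 -0.06 -0.71] yaw -9.441070936052448 tipnest [147.5   0.6 161.9] t 11.125 F [-7.5  1.   5.5]
```

```bash
python3 -m jog '[[[255,0.5,0,-0.2,0,0,0],[255,0.5,0,-0.2,0,0,0],[255,0.6,0,-0.3,0,0,0],[255,0.4,0,-0.1,0,0,0],[255,0.4,0,-0.1,0,0,0]]]'| grep -E "tcp|wrist"
python3 -m jog '[[[255,0.4,0,-0.1,0,0,0],[255,0.4,0,-0.1,0,0,0],[255,0.4,0,-0.1,0,0,0],[255,0.4,0,0,0,0,0],[255,0,0,0,0,0,0]]]'| grep -E "tcp|wrist"
python3 -c "
from h import *
go(97,0,175)"
```

```text
tcp_pos: [0.4458, -0.0613, 0.3438]
wrist_force: [-4.2, 1.0, 2.9]
tcp_pos: [0.4619, -0.064, 0.3466]
wrist_force: [-0.5, 0.1, -0.0]
shift cm [ 0.95 -0.06 -0.14] yaw -9.440750419758986 tipnest [106.5   0.6 173.6] t 12.375 F [-0.5  0.1 -0. ]
```

```bash
python3 -m jog '[[[255,0.4,0,0,0,0,0],[255,0.4,0,0,0,0,0],[255,0.4,0,0,0,0,0],[255,0.4,0,0,0,0,0],[255,0.4,0,0,0,0,0]]]'| grep -E "tcp|wrist"
python3 -c "
from h import *
go(97,0,175)
s=r.snapshot('scene')
cv2.imwrite('pics/j.png',cv2.resize(s[120:260,230:340],None,fx=4,fy=4,interpolation=2)[...,::-1])"
```

```text
tcp_pos: [0.4816, -0.0673, 0.3467]
wrist_force: [-0.1, 0.5, -0.3]
shift cm [-1.06 -0.06 -0.13] yaw -9.443712035078718 tipnest [ 86.4   0.6 173.7] t 13.0 F [-0.1  0.5 -0.3]
```

View pics/j.png

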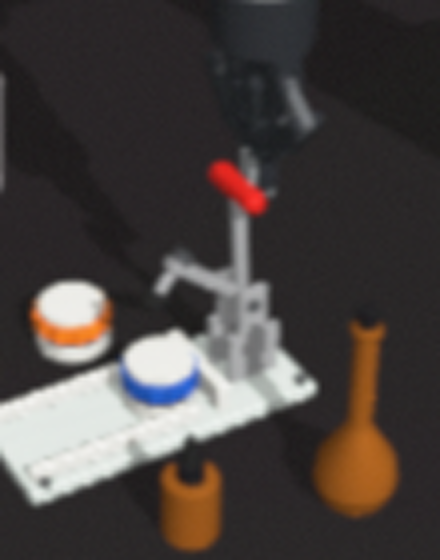

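The bar is about upright at crop (240,188) and the arm has swung forward, with its end at (165,285). It has not snapped yet, so I'll push a bit more.

```bash
python3 -m jog '[[[255,0.4,0,0,0,0,0],[255,0.4,0,0,0,0,0],[255,0.4,0,0,0,0,0],[255,0.4,0,0,0,0,0],[255,0,0,0,0,0,0]]]'| grep -E "tcp|wrist"
python3 -c "
from h import *
go(97,0,175)
s=r.snapshot('scene');b=red(s,(240,145,80,45))
print(len(b),b.mean(0),'locked pred',pix('scene',world(75-52.4,0,170)),'upright',pix('scene',world(75,0,185)))
b=blue(s,(238,195,50,40));print(b.mean(0))"
```

```text
tcp_pos: [0.4973, -0.0699, 0.3466]
wrist_force: [0.3, -0.6, -0.2]
shift cm [-2.64 -0.06 -0.14] yaw -9.440378764183999 tipnest [ 70.6   0.6 173.6] t 13.675 F [ 0.3 -0.6 -0.2]
111 [275.38738739 174.79279279] locked pred [276.23116383 173.93199578] upright [291.4748823  164.70153579]
[269.8        217.18666667]
```

The bar is now at (275,175), which matches the predicted locked position, and the holder has not moved. Retreating clear.

```bash
python3 -m jog '[[[255,-2,0,0,0,0,0],[255,-2,0,-1,0,0,0],[255,-2,0,-3,0,0,0],[255,0,0,-4,0,0,0],[255,0,0,0,0,0,0]]]'| grep -E "tcp|wrist"
python3 -m jog '[[[255,0,0,0,0,0,0],[255,0,0,0,0,0,0],[255,0,0,0,0,0,0],[255,0,0,0,0,0,0],[255,0,0,0,0,0,0]]]'| grep -E "tcp|wrist"
python3 -c "
from h import *
s=r.snapshot('scene');b=red(s,(240,145,80,45));print(b.mean(0))
cv2.imwrite('pics/k.png',cv2.resize(s[120:260,190:340],None,fx=4,fy=4,interpolation=2)[...,::-1])"
```

```text
tcp_pos: [0.4379, -0.0601, 0.429]
wrist_force: [0.2, 0.3, -0.3]
tcp_pos: [0.4378, -0.06, 0.4265]
wrist_force: [-0.2, 0.2, -0.1]
[275.33928571 174.73214286]
```

View pics/k.png

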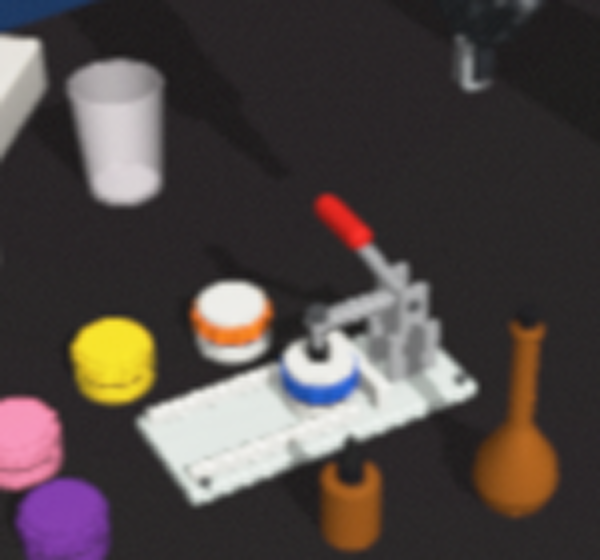

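The lever is locked with the bar at crop (345,220). The foot presses the middle of the holder's top at (318,350), and the gripper is clear at (472,65).

```bash
python3 -c "
from plant import r
print(r.close_job())"
```

```text
the job is handed in; nothing more can be done
None
```

The filter holder is home against the end stop, the clamp is locked with its foot on the holder, and the job is handed in; the verdict was not shown.

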